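# Clamp the charged grinding jar and open the purge gas

### The arm

A 6-joint arm with a two-finger parallel gripper is mounted at the origin on the work surface. World frame = base frame: x ahead of the robot, y to its left, z up, the work surface at z = 0. Lengths are in m, angles in rad, forces in N, time in s.
With the tool pointing down it reaches from about 0.325 to 0.85 m from the base axis. Payload 15.5 kg.
Tool frame: the origin (TCP) lies at the very end of the fingers, on their centre line; the grasp point (between the pads) lies 19 mm behind it; z points along the fingers, y is the line along which they close (so a half turn about z gives the same grasp; the last joint's range is limited). The gripper opens to 91 mm and grips with 3 to 60 N. Pads are 32 mm wide; open, the fingers measure 118 mm over their backs; the gripper's body (76 mm by 178 mm) begins 60 mm behind the grasp point.
Start: joints at [1.236, 0.494, 1.345, -0, 1.302, -0.096], TCP at [0.148, 0.607, 0.214] pointing down, gripper open.
Joint ranges: [-2.91, 2.91], [-0.82, 2.16], [0.22, 2.67], [-1.22, 4.37], [0.12, 2.79], [-3.08, 3.08]. Speed limits (rad/s): [1.89, 1.89, 2.57, 3.01, 3.01, 3.01].

### API

Orientations are given as a 3x3 rotation matrix whose columns are the frame's x, y, z axes.
In Python, from workcell import r gives the robot as it stands. The module is installed in compiled form; this text tells all that it offers.
- The arm moves only by the tool step_arm, never from a script. Its argument "commands" is one flat list of numbers, 7 for each row, row after row: the shift along the tool's x, y, z as a fraction of full scale, then the turn, a rotation vector about the tool's x, y, z as a fraction of full scale, then the opening, from 0 (shut) to 1 (fully open). In form: [tx, ty, tz, rx, ry, rz, jaw, tx, ty, tz, rx, ry, rz, jaw, ...]. A call has 1 to 5 rows; each row shifts and turns the commanded pose from where the row before left it, along the tool's axes as they then stand; what a row does not reach is not made up. Full scale, the value 1, is 500 mm for a shift and 60 degrees for a turn. A row lasts 1/8 s, in which the tool goes at most 62.5 mm and 10.7 degrees, less where a joint would pass 70% of its speed; a pose out of reach is approached as far as the arm can. A call with a number of a shift or a turn outside -1 to 1 is refused whole. A call with a gripper value outside its range is refused whole. The fingers move at their own pace and stop on an object; "squeeze" is the grip in N (left out, the last holds). Time passes only in rows, so rows that do not move let the fingers close. It gives the time, the measured TCP pose, the force, the opening and the grip force at its end, in the units of the state.
- r.read_state(): the state, without advancing time (a new reading comes with each control period).
- r.snapshot(name): name is "scene" or "top" or "wrist"; returns the picture (400x640x3 uint8, red, green, blue); there is no depth.
- r.camera_info(name): a dict with "mtx" (3x3 intrinsics, pixels), "R" (3x3) and "t" (3): a world point X has camera coordinates R X + t; the wrist camera has in their place "mount" (4x4, takes a point from camera to tool coordinates, whose origin is the TCP and whose axes are the flange's). Camera axes: x right, y down, z forward; pixel columns grow to the right and rows downward; lengths in m; the calibration is good to about 2 mm. The wrist camera is an equidistant fisheye: a pixel r from the principal point sees the ray r / f radians off the axis. A picture is of the moment at which its call begins: read the wrist's pose just before it. camera_info takes no time and is no camera call.
- r.close_job(): hands the job in; it is judged then, once.
The state is a dict: "time_s": time; "qpos": joint angles; "joint_vel": joint speeds; "tau": joint torques, N m; "tcp_pos": TCP position; "tcp_rot": TCP orientation; "contact_force": force on the tool from outside, world axes, zero at the start; "moment": the same for the moment, N m; "opening": finger opening in m; "grasp_force": force on a finger pad.
Only numpy, scipy, OpenCV 4.12 (cv2) and the standard library are available. Lean on these libraries where they do the work, as an engineer would, in place of code of your own. Each camera call takes 0.05 s, during which the arm holds its last target. There are 200 camera calls.

### The job

One of the three identical grinding jars is charged with balls and clearly heavier than the two empty ones: find it by feel and stand it flat on the sloping plate of the purging stand, between the open jaw and the end stop, still clear of the jaw. Then slide the jaw until you feel the jar pinched against the end stop, and after that turn the gas valve's handle to half open (45 degrees). Leave the two empty jars standing on the bench, drop no jar, and leave the other things on the bench where they are.

Things in the scene. Friction and masses are not known exactly. Their poses are not given: they have to be found in the camera images.
- jar_1: Steel grinding jar: closed upright cylinder, 62 mm diameter, 64 mm high, with a dark round grip knob on top (26 mm diameter, from 64 to 98 mm above the underside). Origin: centre of its underside; z is its axis, upwards. The three jars look alike and their places are mixed each run; two are empty (0.23 to 0.31 kg), one is charged (0.52 to 0.69 kg). Only lifting tells which.
- jar_2: Steel grinding jar, identical in look, size and origin to jar_1. It may be empty (0.23 to 0.31 kg) or the charged one (0.52 to 0.69 kg).
- jar_3: Steel grinding jar, identical in look, size and origin to jar_1. It may be empty (0.23 to 0.31 kg) or the charged one (0.52 to 0.69 kg).
- stand: Purging stand, fixed: grey foot 150 by 240 mm carrying the sloping plate. Origin: centre of the foot's underside, on the bench; x points uphill (43 to 72 degrees to the right of straight ahead), y to the left of that. Along the plate's lower edge runs a ledge 20 mm high; a jar touching it stands at bay x = 0, but it may stand up to 20 mm further uphill. Friction holds a jar on the slope.
- bay: Sloping plate of the stand, rising 30 degrees towards the stand's x. The frame tilts with it: z is its normal (leaning 30 degrees from vertical, downhill), x uphill, y level, to the left. Origin: on its upper face, 62 mm above the bench, where the centre of a jar's underside belongs. It reaches from x = -40 to 64 mm, y = -120 to 120 mm; ledge's inner face at x = -31 mm.
- stop: End stop: dark steel block fixed at the far left end of the sloping plate, 62 mm long uphill, 18 mm thick, 36 mm high, its flat face looking right (-y). That face is 40 to 60 mm left of the bay's origin, differently each run. Origin: in the plane of that face, at bench level below the bay's origin line; y parallel to the bay's y, frame not tilted.
- jaw (a joint): How far (m) the jaw has slid left, along the bay's +y, towards the end stop; 0 to 0.075, starts between 0 and 0.012. It slides stiffly (about 1.5 N) and stays where it is left. Pushing a jar along with it takes 3 to 10 N in all until the jar meets the end stop.
- jaw_face (a point): Foot of the jaw's clamping face, which looks left; at joint 0 it is 60 mm right of the bay's origin. Frame parallel to the bay's. The jaw is an aluminium block: along x from 24 mm below to 36 mm above this point, along y from -36 mm (its outer face, where it is pushed) to 0, its top 45 mm above the plate.
- valve_foot: Grey foot of the gas valve, 100 by 80 mm, fixed. Origin: centre of its underside. A copper pipe runs along its x axis at 52 mm height through a brass valve body.
- valve (a joint): Opening angle (rad) of the valve handle: 0 = closed, handle across the pipe (long end to the foot's +y); grows counter-clockwise seen from above; 1.571 = fully open, handle along the pipe (long end to the foot's -x); 0.785 = half open. Starts between 0 and 0.2; turns stiffly (0.12 N m) and stays where it is left.
- valve_axis (a point): On the vertical turning axis, in the middle of the handle's height, 91 mm above the bench. The handle is a level dark steel bar 12 mm wide, 18 mm high (82 to 100 mm above the bench), reaching 75 mm from the axis at its long end (the point's +y) and 20 mm at its short end; it can be gripped across the bar at the axis.
- sample_pot: Bystander: small white screw-cap pot, 38 mm diameter, 45 mm high, standing among the jars; leave it alone.
- spanner: Bystander: steel spanner 160 mm long, lying flat; leave it alone.
- scoop: Bystander: steel spoon-like scoop 150 mm long, lying flat; leave it alone.
- mortar: Bystander: white ceramic bowl, 96 mm diameter, 55 mm high; leave it alone.
- beaker: Bystander: clear glass beaker, 70 mm diameter, 85 mm high; leave it alone.
- sieve_ring: Bystander: flat steel ring, 80 mm diameter, 20 mm high; leave it alone.
Mind the look-alikes: they are no part of the job. What is shaped like the jar_2 but pink is not meant.

How it is judged:
On the way, in this order (a step that is already met when the one before it is completed fails the run):
1. the charged jar stands flat on the sloping plate between jaw and end stop, let go (told by its weight on the plate, over 4.7 N), the jaw still clear of it (((x of jar_1 in the frame of bay between -0.008 and 0.022 m and z of jar_1 in the frame of bay between -0.004 and 0.005 m and angle between the z axis of jar_1 and the z axis of bay, either way round below 0.1 rad and contact force between jar_1 and bay above 4.7 N and contact force between the fingers and jar_1 below 0.1 N and y of jar_1 in the frame of stop below -0.029 m and y of jar_1 in the frame of jaw_face above 0.0345 m) or (x of jar_2 in the frame of bay between -0.008 and 0.022 m and z of jar_2 in the frame of bay between -0.004 and 0.005 m and angle between the z axis of jar_2 and the z axis of bay, either way round below 0.1 rad and contact force between jar_2 and bay above 4.7 N and contact force between the fingers and jar_2 below 0.1 N and y of jar_2 in the frame of stop below -0.029 m and y of jar_2 in the frame of jaw_face above 0.0345 m) or (x of jar_3 in the frame of bay between -0.008 and 0.022 m and z of jar_3 in the frame of bay between -0.004 and 0.005 m and angle between the z axis of jar_3 and the z axis of bay, either way round below 0.1 rad and contact force between jar_3 and bay above 4.7 N and contact force between the fingers and jar_3 below 0.1 N and y of jar_3 in the frame of stop below -0.029 m and y of jar_3 in the frame of jaw_face above 0.0345 m))), for 0.2 s.
2. the jaw pinches the charged jar against the end stop (((x of jar_1 in the frame of bay between -0.008 and 0.022 m and z of jar_1 in the frame of bay between -0.004 and 0.005 m and angle between the z axis of jar_1 and the z axis of bay, either way round below 0.1 rad and y of jar_1 in the frame of jaw_face below 0.0345 m and y of jar_1 in the frame of stop above -0.0345 m) or (x of jar_2 in the frame of bay between -0.008 and 0.022 m and z of jar_2 in the frame of bay between -0.004 and 0.005 m and angle between the z axis of jar_2 and the z axis of bay, either way round below 0.1 rad and y of jar_2 in the frame of jaw_face below 0.0345 m and y of jar_2 in the frame of stop above -0.0345 m) or (x of jar_3 in the frame of bay between -0.008 and 0.022 m and z of jar_3 in the frame of bay between -0.004 and 0.005 m and angle between the z axis of jar_3 and the z axis of bay, either way round below 0.1 rad and y of jar_3 in the frame of jaw_face below 0.0345 m and y of jar_3 in the frame of stop above -0.0345 m))), for 0.2 s.
3. the gas valve is half open (value of joint valve between 0.68 and 0.89 rad), for 0.2 s.
At the end, for the whole second after the job is handed in: Charged jar flat on the slope (within 0.1 rad and 5 mm), from 8 mm below to 22 mm above the bay origin along the slope; jaw and end stop each within 3.5 mm of its side; valve at 45 degrees within 6; empty jars upright on the bench; all released and at rest (all of step 3 and ((x of jar_1 in the frame of bay between -0.008 and 0.022 m and z of jar_1 in the frame of bay between -0.004 and 0.005 m and angle between the z axis of jar_1 and the z axis of bay, either way round below 0.1 rad and y of jar_1 in the frame of jaw_face below 0.0345 m and y of jar_1 in the frame of stop above -0.0345 m and height (world z) of jar_2 between -0.006 and 0.006 m and angle between each of jar_2, jar_3's own z axis and vertical below 0.1 rad and height (world z) of jar_3 between -0.006 and 0.006 m and linear speed of jar_1 below 0.02 m/s) or (x of jar_2 in the frame of bay between -0.008 and 0.022 m and z of jar_2 in the frame of bay between -0.004 and 0.005 m and angle between the z axis of jar_2 and the z axis of bay, either way round below 0.1 rad and y of jar_2 in the frame of jaw_face below 0.0345 m and y of jar_2 in the frame of stop above -0.0345 m and height (world z) of jar_1 between -0.006 and 0.006 m and angle between each of jar_1, jar_3's own z axis and vertical below 0.1 rad and height (world z) of jar_3 between -0.006 and 0.006 m and linear speed of jar_2 below 0.02 m/s) or (x of jar_3 in the frame of bay between -0.008 and 0.022 m and z of jar_3 in the frame of bay between -0.004 and 0.005 m and angle between the z axis of jar_3 and the z axis of bay, either way round below 0.1 rad and y of jar_3 in the frame of jaw_face below 0.0345 m and y of jar_3 in the frame of stop above -0.0345 m and height (world z) of jar_1 between -0.006 and 0.006 m and angle between each of jar_1, jar_2's own z axis and vertical below 0.1 rad and height (world z) of jar_2 between -0.006 and 0.006 m and linear speed of jar_3 below 0.02 m/s)) and velocity of joint valve between -0.05 and 0.05 rad/s); the robot touches nothing.
It fails at once if a jar is dropped: it falls free, untouched by the fingers, faster than 0.5 m/s ((linear speed of jar_1 above 0.5 m/s and contact force between the fingers and jar_1 below 0.1 N) or (linear speed of jar_2 above 0.5 m/s and contact force between the fingers and jar_2 below 0.1 N) or (linear speed of jar_3 above 0.5 m/s and contact force between the fingers and jar_3 below 0.1 N)).
It fails at once if a bystander is pushed more than 30 mm from its place (distance of any of sample_pot, spanner, scoop, mortar, beaker, sieve_ring from where it was at the start of the episode above 0.03 m).
It also fails if it takes over 72 s, if anything falls off the work surface, if the arm or the gripper's body presses on something with over 40 N, if the wrist force passes 120 N, or if a joint passes its speed limit or range.

## Working session

There is one attempt and no reset: what is moved stays moved. The work goes in short steps, Python scripts to look and compute and a tool call to move; the robot and the scene stay as the last step left them, time stands still between calls to the robot, and variables do not carry over. Pictures are saved under pics/ and viewed, at most 10 in all, crops included, and the job is handed in when it is done.

Besides the shell and the picture viewer there is one more tool, called after "Call:" as name(argument=value, ...) on one line, values as JSON. step_arm: Moves the arm, as the interface text tells. Shift numbers are shares of 500 mm and turn numbers shares of 60 degrees, none past 1 either way. Its arguments: {"type":"object","properties":{"commands":{"type":"array"},"squeeze":{"type":"number"}},"required":["commands"]}

```bash
mkdir -p pics
python3 - <<'E'
from workcell import r
import cv2
s=r.read_state()
print({k:s[k] for k in('time_s','tcp_pos','tcp_rot','contact_force','opening')})
for n in('scene','top'):
    print(n,r.camera_info(n)); cv2.imwrite(f'pics/{n}0.png',r.snapshot(n)[:,:,::-1])
print(r.camera_info('wrist'))
E
```

```text
{'time_s': 0.0, 'tcp_pos': array([0.14832297, 0.60675074, 0.21331544]), 'tcp_rot': array([[-9.71379964e-01,  2.37530651e-01, -3.93629330e-04],
       [ 2.37530958e-01,  9.71379228e-01, -1.19985556e-03],
       [ 9.73608830e-05, -1.25901480e-03, -9.99999203e-01]]), 'contact_force': array([-0.29052324, -0.012087  , -0.45112637]), 'opening': 0.09146151733592191}
scene {'mtx': array([[371.03347917,   0.        , 307.94021348],
       [  0.        , 371.03347917, 197.08270213],
       [  0.        ,   0.        ,   1.        ]]), 'R': array([[-6.32121823e-01,  7.74868739e-01,  6.61784790e-04],
       [ 5.53731661e-01,  4.52319890e-01, -6.99133724e-01],
       [-5.42036206e-01, -4.41571233e-01, -7.14990628e-01]]), 't': array([ 0.36112257, -0.19116912,  1.20434858])}
top {'mtx': array([[437.13419263,   0.        , 314.5407633 ],
       [  0.        , 437.13419263, 200.48981266],
       [  0.        ,   0.        ,   1.        ]]), 'R': array([[-2.80575205e-02, -9.99606243e-01,  3.66555454e-04],
       [-9.89211997e-01,  2.77130206e-02, -1.43845796e-01],
       [ 1.43778997e-01, -4.39855742e-03, -9.89600047e-01]]), 't': array([-0.02657992,  0.54830976,  1.31431759])}
{'mtx': array([[309.70691629,   0.        , 318.49571405],
       [  0.        , 309.70691629, 200.01287282],
       [  0.        ,   0.        ,   1.        ]]), 'mount': array([[ 4.98395895e-05, -9.58327151e-01, -2.85673011e-01,
         8.04751943e-02],
       [ 9.99999999e-01,  4.73220261e-05,  1.57158947e-05,
        -5.17146158e-04],
       [-1.54234291e-06, -2.85673012e-01,  9.58327152e-01,
        -1.69495710e-01],
       [ 0.00000000e+00,  0.00000000e+00,  0.00000000e+00,
         1.00000000e+00]])}
```

View pics/top0.png

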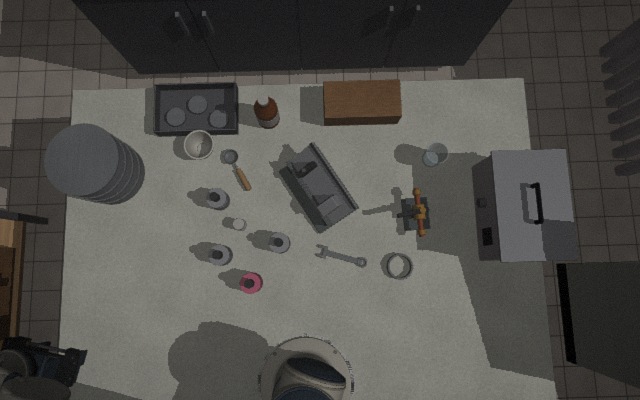

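View pics/scene0.png

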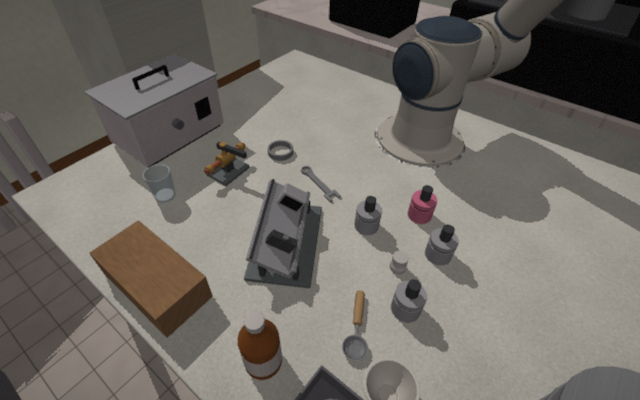

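Top view: grey jars at (217,199), (219,254) and (279,243). The pink look-alike is at (251,283), which is not meant. The pot is at (238,224), the stand around (318,187) and the valve at (418,212). I'll check these choices in one close mosaic.

Run:
```python
import cv2,numpy as np
t=cv2.imread('pics/top0.png');s=cv2.imread('pics/scene0.png')
f=lambda im,x,y,w,h,W,H:cv2.resize(np.clip(im[y:y+h,x:x+w].astype(float)*1.5,0,255).astype('uint8'),(W,H),interpolation=cv2.INTER_CUBIC)
a=np.hstack([f(t,270,135,100,100,400,400),f(s,240,175,100,100,400,400)])
b=np.hstack([f(t,195,180,100,75,267,200),f(t,385,175,60,75,160,200),f(s,195,130,60,60,200,200),f(s,350,180,130,150,173,200)])
cv2.imwrite('pics/m1.png',np.vstack([a,b]))
```

```text
(no output)
```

View pics/m1.png

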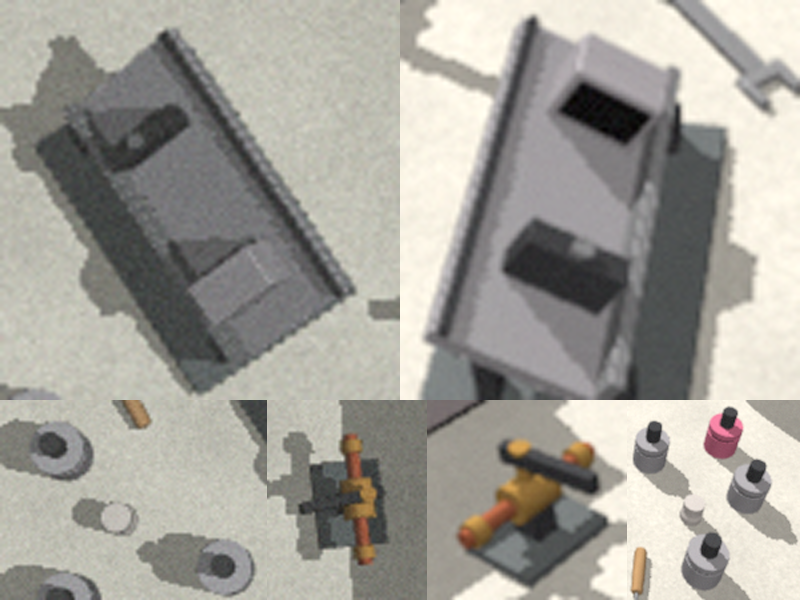

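Each choice matches its description. The three grey jars have dark knobs, the dark block upper left on the stand is the stop, the light block is the jaw, and the valve has a dark bar. Next I'll measure them.

```bash
cat > h.py <<'E'
import numpy as np,cv2
from workcell import r
def ray(cam,u,v,st=None):
    c=r.camera_info(cam);K=c['mtx']
    p=np.array([(u-K[0,2])/K[0,0],(v-K[1,2])/K[1,1]])
    if cam!='wrist':
        d=c['R'].T@np.array([*p,1]);return -c['R'].T@c['t'],d/np.linalg.norm(d)
    a=np.hypot(*p);d=np.array([*(p/max(a,1e-9)*np.sin(a)),np.cos(a)])
    M=c['mount'];R=st['tcp_rot'];return st['tcp_pos']+R@M[:3,3],R@M[:3,:3]@d
def onz(cam,u,v,h,st=None):
    o,d=ray(cam,u,v,st);return o+d*(h-o[2])/d[2]
def tri(rays):
    A=sum(np.eye(3)-np.outer(d,d) for o,d in rays);b=sum((np.eye(3)-np.outer(d,d))@o for o,d in rays)
    return np.linalg.solve(A,b)
def proj(cam,X,st=None):
    c=r.camera_info(cam);K=c['mtx']
    if cam!='wrist':
        q=K@(c['R']@X+c['t']);return q[:2]/q[2]
    M=c['mount'];q=M[:3,:3].T@(st['tcp_rot'].T@(np.array(X)-st['tcp_pos'])-M[:3,3])
    a=np.arctan2(np.hypot(q[0],q[1]),q[2]);e=q[:2]/np.hypot(q[0],q[1])
    return K[:2,2]+K[0,0]*a*e
def shift(st,X): return st['tcp_rot'].T@(np.array(X)-st['tcp_pos'])/.5
E
python3 - <<'E'
from h import *
np.set_printoptions(precision=4,suppress=True)
t=cv2.imread('pics/top0.png')
def darkblob(cx,cy):
    w=12;g=t[cy-w:cy+w,cx-w:cx+w].max(2);n,l,s,c=cv2.connectedComponentsWithStats((g<58).astype('uint8'))
    return [(s[i,4],*(c[i]+[cx-w,cy-w])) for i in range(1,n) if s[i,4]>15]
for c in((214,197),(216,252),(279,243),(246,282)):
    for b in darkblob(*c):print(c,b,onz('top',b[1],b[2],.095))
for n,u,v,h in(('pot',238,224,.045),('mortar',199,146,.055),('spanL',322,250,.005),('spanR',363,262,.005),('beaker',432,156,.05),('sieve',399,266,.01),('scoop',229,157,.01),('scoopH',247,188,.01)):print(n,onz('top',u,v,h))
P=lambda x,y:(270+x/4,135+y/4)
for n,p,h in(('up top corner L',(165,32),.094),('up top corner R',(350,292),.094),('foot SW L',(38,148),.01),('foot SE',(198,392),.01)):print(n,onz('top',*P(*p),h))
V=lambda x,y:(385+(x-267)/160*60,175+(y-400)/200*75)
for n,p,h in(('pipe end N',(350,438),.052),('pipe S',(365,560),.052),('tip',(303,508),.091),('hub',(366,493),.09),('f1',(312,465),.01),('f2',(388,462),.01),('f3',(386,541),.01),('f4',(322,548),.01)):print(n,onz('top',*V(*p),h))
E
```

```text
(214, 197) (np.int32(77), np.float64(214.0909090909091), np.float64(196.62337662337663)) [0.5593 0.2565 0.095 ]
(216, 252) (np.int32(75), np.float64(216.81333333333333), np.float64(254.45333333333332)) [0.3883 0.2477 0.095 ]
(279, 243) (np.int32(63), np.float64(277.8730158730159), np.float64(241.95238095238096)) [0.4196 0.0691 0.095 ]
(246, 282) (np.int32(68), np.float64(248.60294117647058), np.float64(283.05882352941177)) [0.3036 0.1556 0.095 ]
pot [0.4804 0.1943 0.045 ]
mortar [0.7268 0.3134 0.055 ]
spanL [ 0.3954 -0.061   0.005 ]
spanR [ 0.3547 -0.1875  0.005 ]
beaker [ 0.6758 -0.4121  0.05  ]
sieve [ 0.3393 -0.2979  0.01  ]
scoop [0.7005 0.2286 0.01  ]
scoopH [0.5978 0.1714 0.01  ]
up top corner L [ 0.7157 -0.0367  0.094 ]
up top corner R [ 0.5134 -0.1684  0.094 ]
foot SW L [0.6468 0.0673 0.01  ]
foot SE [ 0.4484 -0.0547  0.01  ]
pipe end N [ 0.5718 -0.3557  0.052 ]
pipe S [ 0.4307 -0.3641  0.052 ]
tip [ 0.488  -0.2892  0.091 ]
hub [ 0.5029 -0.3605  0.09  ]
f1 [ 0.5475 -0.3187  0.01  ]
f2 [ 0.5485 -0.4092  0.01  ]
f3 [ 0.4548 -0.4006  0.01  ]
f4 [ 0.4486 -0.3248  0.01  ]
```

```bash
cat >> h.py <<'E'
from scipy.spatial.transform import Rotation as Ro
def rot(yaw,tilt=0):  # tool y level at yaw deg; tool z tilted 'tilt' deg uphill (yaw-90)
    a=np.radians(yaw);b=np.radians(tilt);y=np.array([np.cos(a),np.sin(a),0]);u=np.array([np.sin(a),-np.cos(a),0])
    z=np.sin(b)*u-np.cos(b)*np.array([0,0,1]);return np.column_stack([np.cross(y,z),y,z])
def plan(X,R,n,st=None,jaw=1):
    st=st or r.read_state();p=st['tcp_pos'].copy();Q=st['tcp_rot'].copy();X=np.array(X)
    w=Ro.from_matrix(Q.T@R).as_rotvec()
    for i in range(n):
        d=np.round(Q.T@(X-p)/(n-i)/.5,4);k=np.round(Ro.from_matrix(Q.T@R).as_rotvec()/(n-i)/np.radians(60),4)
        print(', '.join('%g'%v for v in [*d,*k,jaw]),end=',\n');p=p+Q@d*.5;Q=Q@Ro.from_rotvec(k*np.radians(60)).as_matrix()
E
python3 -c "
from h import *
plan([.388,.248,.17],rot(33.1),10)"
```

```text
-0.0636, -0.0583, 0.0087, -0.0001, 0, 0.0719, 1,
-0.0678, -0.0534, 0.0087, -0.0001, 0, 0.0719, 1,
-0.0716, -0.0481, 0.0087, -0.0001, 0, 0.0719, 1,
-0.0751, -0.0426, 0.0087, -0.0001, 0, 0.0719, 1,
-0.078, -0.0368, 0.0087, -0.0001, 0, 0.072, 1,
-0.0806, -0.0309, 0.0087, -0.0001, 0.0001, 0.0719, 1,
-0.0827, -0.0247, 0.0087, -0.0001, 0, 0.072, 1,
-0.0843, -0.0184, 0.0087, -0.0001, 0, 0.0719, 1,
-0.0855, -0.012, 0.0088, -0, 0.0001, 0.072, 1,
-0.0861, -0.0055, 0.0087, -0.0001, 0, 0.0719, 1,
```

Call:
step_arm(commands=[-0.064,-0.058,0.0087,0,0,0.072,1,-0.068,-0.053,0.0087,0,0,0.072,1,-0.072,-0.048,0.0087,0,0,0.072,1,-0.075,-0.043,0.0087,0,0,0.072,1,-0.078,-0.037,0.0087,0,0,0.072,1], squeeze=50)

```text
time_s: 0.72
tcp_pos: [0.2691, 0.4264, 0.1919]
tcp_rot: [[-0.814, 0.58, -0.0], [0.58, 0.814, -0.0], [-0.0, -0.0, -1.0]]
contact_force: [0.7, -0.4, -1.0]
opening: 0.091
grasp_force: 0.0
```

Call:
step_arm(commands=[-0.081,-0.031,0.0087,0,0,0.072,1,-0.083,-0.025,0.0087,0,0,0.072,1,-0.084,-0.018,0.0087,0,0,0.072,1,-0.0855,-0.012,0.0087,0,0,0.072,1,-0.086,-0.0055,0.0087,0,0,0.072,1])

```text
time_s: 1.35
tcp_pos: [0.3891, 0.2468, 0.1702]
tcp_rot: [[-0.543, 0.839, -0.0], [0.839, 0.543, -0.0], [0.0, -0.0, -1.0]]
contact_force: [1.7, -0.6, 0.1]
opening: 0.0912
grasp_force: 0.0
```

Call:
step_arm(commands=[0,0,0,0,0,0,1,0,0,0,0,0,0,1])

```text
time_s: 1.6
tcp_pos: [0.3883, 0.2483, 0.1703]
tcp_rot: [[-0.546, 0.838, -0.0], [0.838, 0.546, 0.0], [0.0, -0.0, -1.0]]
contact_force: [0.1, -0.6, 0.4]
opening: 0.0911
grasp_force: 0.0
```

Run:
```python
from h import *
s=r.read_state();im=r.snapshot('wrist')[:,:,::-1];cv2.imwrite('pics/w1.png',im)
print(s['tcp_pos'],s['contact_force'],s['qpos'],proj('wrist',[.388,.248,.095],s),proj('wrist',[.559,.2565,.095],s),proj('wrist',[.42,.069,.095],s))
```

```text
[0.38826156 0.24829158 0.17034867] [ 0.06444212 -0.57185454  0.42722635] [ 4.39122772e-01  3.22302389e-01  1.79185076e+00  2.22576394e-04
  1.02781955e+00 -1.38109652e-01] [318.02914238 208.55353077] [463.83136155 288.38687119] [253.35591095 353.24867307]
```

View pics/w1.png

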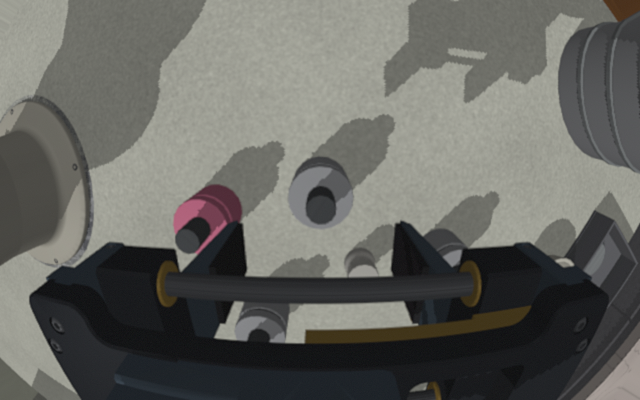

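The wrist view shows the J2 knob top at about (320,210), against a prediction of (318,208). The position is good, so I'll descend, grip and lift a little.

Call:
step_arm(commands=[0,0,0.06,0,0,0,0.8,0,0,0.06,0,0,0,0.7,0,0,0.06,0,0,0,0.6,0,0,0.024,0,0,0,0.5,0,0,0,0,0,0,0])

```text
time_s: 2.28
tcp_pos: [0.388, 0.2485, 0.0682]
tcp_rot: [[-0.546, 0.837, -0.001], [0.837, 0.546, -0.0], [0.0, -0.001, -1.0]]
contact_force: [0.6, 0.1, -0.5]
opening: 0.0439
grasp_force: 0.0
```

Call:
step_arm(commands=[0,0,0,0,0,0,0,0,0,0,0,0,0,0,0,0,0,0,0,0,0,0,0,-0.02,0,0,0,0,0,0,-0.02,0,0,0,0])

```text
time_s: 2.9
tcp_pos: [0.3884, 0.248, 0.0892]
tcp_rot: [[-0.546, 0.838, -0.0], [0.838, 0.546, -0.0], [0.0, -0.0, -1.0]]
contact_force: [0.6, 0.2, -2.1]
opening: 0.025
grasp_force: 50.0
```

Call:
step_arm(commands=[0,0,0,0,0,0,0,0,0,0,0,0,0,0,0,0,0,0,0,0,0,0,0,0,0,0,0,0])

```text
time_s: 3.4
tcp_pos: [0.3884, 0.2481, 0.0882]
tcp_rot: [[-0.545, 0.838, -0.0], [0.838, 0.545, -0.0], [0.0, -0.0, -1.0]]
contact_force: [-0.2, -0.1, -2.8]
opening: 0.025
grasp_force: 50.0
```

It reads −2.8 N, so J2 is empty. I'll put it back and go to J1.

Call:
step_arm(commands=[0,0,0.02,0,0,0,0,0,0,0.018,0,0,0,0,0,0,0.002,0,0,0,0,0,0,0,0,0,0,0.4,0,0,0,0,0,0,0.7])

```text
time_s: 4.03
tcp_pos: [0.3884, 0.2481, 0.068]
tcp_rot: [[-0.545, 0.838, -0.0], [0.838, 0.545, -0.0], [0.0, -0.0, -1.0]]
contact_force: [0.9, -0.7, 0.4]
opening: 0.0426
grasp_force: 0.0
```

Call:
step_arm(commands=[0,0,0,0,0,0,0.8,0,0,-0.05,0,0,0,1,0,0,-0.06,0,0,0,1])

```text
time_s: 4.4
tcp_pos: [0.3881, 0.2479, 0.1236]
tcp_rot: [[-0.545, 0.838, -0.001], [0.838, 0.545, -0.001], [0.0, -0.002, -1.0]]
contact_force: [0.1, -0.4, -0.6]
opening: 0.0721
grasp_force: 0.0
```

```bash
python3 -c "
from h import *
plan([.5593,.2565,.12],rot(33.1),5)"
```

```text
-0.0345, 0.0593, 0.0013, -0.0003, -0, -0.0001, 1,
-0.0345, 0.0593, 0.0014, -0.0003, -0.0001, -0.0002, 1,
-0.0345, 0.0592, 0.0014, -0.0003, -0, -0.0001, 1,
-0.0345, 0.0593, 0.0014, -0.0003, -0.0001, -0.0002, 1,
-0.0344, 0.0592, 0.0014, -0.0003, -0, -0.0001, 1,
```

Call:
step_arm(commands=[-0.0345,0.0593,0,0,0,0,1,-0.0345,0.0593,0,0,0,0,1,-0.0345,0.0593,0,0,0,0,1,-0.0345,0.0593,0,0,0,0,1,-0.0345,0.0593,0,0,0,0,1])

```text
time_s: 5.03
tcp_pos: [0.5608, 0.2567, 0.1231]
tcp_rot: [[-0.546, 0.838, -0.0], [0.838, 0.546, -0.0], [0.0, -0.0, -1.0]]
contact_force: [-0.7, 0.4, -0.3]
opening: 0.0914
grasp_force: 0.0
```

Call:
step_arm(commands=[0,0,0,0,0,0,1,0,0,0,0,0,0,1])

```text
time_s: 5.28
tcp_pos: [0.559, 0.2565, 0.123]
tcp_rot: [[-0.546, 0.838, -0.001], [0.838, 0.546, -0.0], [0.0, -0.001, -1.0]]
contact_force: [-0.6, 0.7, -0.8]
opening: 0.0915
grasp_force: 0.0
```

Run:
```python
from h import *
s=r.read_state();im=r.snapshot('wrist')[:,:,::-1];cv2.imwrite('pics/w2.png',im)
print(s['tcp_pos'],proj('wrist',[.5593,.2565,.098],s),proj('wrist',[.5593,.2565,.064],s))
g=im[150:300,260:380].max(2);n,l,q,c=cv2.connectedComponentsWithStats((g<60).astype('uint8'))
print([(q[i],c[i]+[260,150]) for i in range(1,n) if q[i,4]>60])
```

```text
[0.55895425 0.25654295 0.1229756 ] [318.87197841 231.85937161] [318.87671697 215.23562924]
[(array([ 47,  52,  35,  26, 455], dtype=int32), array([323.84175824, 212.32307692])), (array([   0,  127,  120,   23, 2670], dtype=int32), array([319.62808989, 288.37078652]))]
```

Call:
step_arm(commands=[0,0.005,0.05,0,0,0,0.7,0,0,0.05,0,0,0,0.55,0,0,0.01,0,0,0,0.4,0,0,0,0,0,0,0,0,0,0,0,0,0,0])

```text
time_s: 5.95
tcp_pos: [0.5623, 0.2583, 0.0694]
tcp_rot: [[-0.546, 0.838, 0.001], [0.838, 0.546, 0.0], [-0.0, 0.001, -1.0]]
contact_force: [-0.2, -0.6, -0.3]
opening: 0.0444
grasp_force: 0.0
```

Call:
step_arm(commands=[0,0,0,0,0,0,0,0,0,0,0,0,0,0,0,0,-0.02,0,0,0,0,0,0,-0.02,0,0,0,0,0,0,0,0,0,0,0])

```text
time_s: 6.58
tcp_pos: [0.5625, 0.2583, 0.0896]
tcp_rot: [[-0.546, 0.838, 0.002], [0.838, 0.546, 0.001], [-0.0, 0.002, -1.0]]
contact_force: [-0.6, 0.6, -2.6]
opening: 0.025
grasp_force: 50.0
```

Call:
step_arm(commands=[0,0,0,0,0,0,0,0,0,0,0,0,0,0,0,0,0,0,0,0,0])

```text
time_s: 6.95
tcp_pos: [0.5618, 0.258, 0.0882]
tcp_rot: [[-0.545, 0.838, -0.0], [0.838, 0.545, -0.0], [0.0, -0.0, -1.0]]
contact_force: [-0.6, 0.8, -1.7]
opening: 0.0248
grasp_force: 50.0
```

It reads about −2 N, so J1 is empty and J3 should be the charged one. I'll put J1 down and go to J3.

Call:
step_arm(commands=[0,0,0.02,0,0,0,0,0,0,0.016,0,0,0,0,0,0,0.002,0,0,0,0,0,0,0,0,0,0,0.4,0,0,0,0,0,0,0.7])

```text
time_s: 7.58
tcp_pos: [0.5619, 0.2581, 0.0694]
tcp_rot: [[-0.546, 0.838, -0.0], [0.838, 0.546, -0.0], [0.0, -0.0, -1.0]]
contact_force: [1.0, 0.7, 0.1]
opening: 0.042
grasp_force: 0.0
```

Call:
step_arm(commands=[0,0,0,0,0,0,0.8,0,0,-0.05,0,0,0,1,0,0,-0.06,0,0,0,1,0,0,-0.06,0,0,0,1])

```text
time_s: 8.07
tcp_pos: [0.5618, 0.258, 0.1554]
tcp_rot: [[-0.546, 0.838, -0.0], [0.838, 0.546, -0.0], [0.0, -0.0, -1.0]]
contact_force: [0.4, 1.1, -0.4]
opening: 0.0826
grasp_force: 0.0
```

```bash
python3 -c "
from h import *
plan([.4200,.070,.15],rot(33.1),6)"
```

```text
-0.0267, -0.0738, 0.0018, -0, -0, -0.0001, 1,
-0.0267, -0.0738, 0.0018, -0, -0, -0.0001, 1,
-0.0267, -0.0738, 0.0018, -0, -0, -0.0001, 1,
-0.0268, -0.0738, 0.0018, -0, -0, -0.0001, 1,
-0.0267, -0.0738, 0.0018, -0.0001, -0, -0.0001, 1,
-0.0267, -0.0739, 0.0018, -0, -0, -0.0002, 1,
```

Call:
step_arm(commands=[-0.0267,-0.0738,0.0018,0,0,0,1,-0.0267,-0.0738,0.0018,0,0,0,1,-0.0267,-0.0738,0.0018,0,0,0,1,-0.0267,-0.0738,0.0018,0,0,0,1,-0.0267,-0.0738,0.0018,0,0,0,1])

```text
time_s: 8.7
tcp_pos: [0.4429, 0.1006, 0.1501]
tcp_rot: [[-0.546, 0.838, 0.0], [0.838, 0.546, -0.0], [-0.0, 0.0, -1.0]]
contact_force: [-0.6, -0.7, -0.3]
opening: 0.0912
grasp_force: 0.0
```

Call:
step_arm(commands=[-0.0267,-0.0738,0.0018,0,0,0,1,0,0,0,0,0,0,1,0,0,0,0,0,0,1])

```text
time_s: 9.07
tcp_pos: [0.4208, 0.0703, 0.1493]
tcp_rot: [[-0.545, 0.838, 0.001], [0.838, 0.545, 0.0], [-0.0, 0.001, -1.0]]
contact_force: [0.5, -0.1, 0.5]
opening: 0.091
grasp_force: 0.0
```

Run:
```python
from h import *
s=r.read_state();im=r.snapshot('wrist')[:,:,::-1].copy()
a,b=proj('wrist',[.42,.0695,.098],s),proj('wrist',[.42,.0695,.064],s);print(s['tcp_pos'],a,b)
c=cv2.resize(np.clip(im[140:290,220:420]*1.5,0,255).astype('uint8'),(800,600),interpolation=cv2.INTER_CUBIC)
cv2.imwrite('pics/w3.png',c)
```

```text
[0.42075301 0.07032204 0.1493144 ] [316.95637923 218.60605572] [317.10547641 205.08110849]
```

View pics/w3.png

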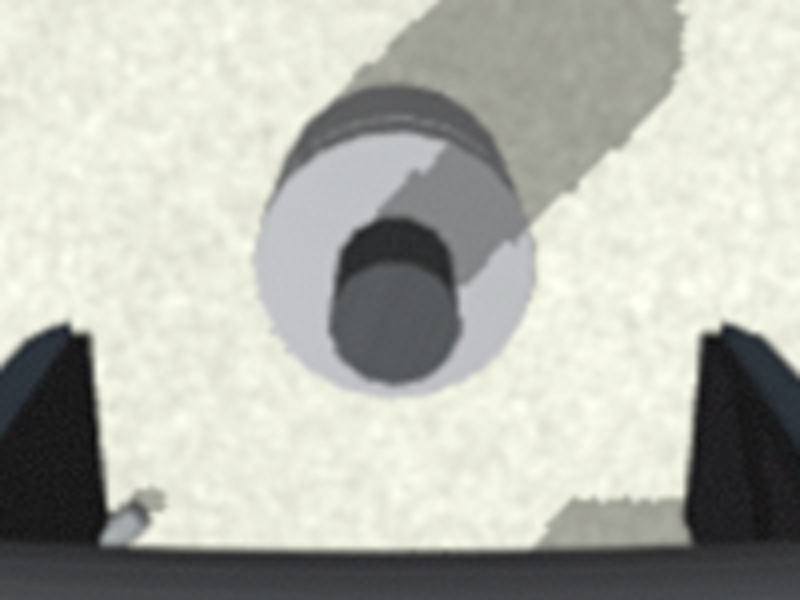

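The knob top is at pixel (319,220.5), so the offset is about 1.5 mm. I'll correct that, descend and grip.

Call:
step_arm(commands=[-0.003,0.001,0.05,0,0,0,0.8,0,0,0.06,0,0,0,0.7,0,0,0.04,0,0,0,0.55,0,0,0.011,0,0,0,0.4,0,0,0,0,0,0,0], squeeze=60)

```text
time_s: 9.75
tcp_pos: [0.4217, 0.0695, 0.0686]
tcp_rot: [[-0.546, 0.838, -0.0], [0.838, 0.546, 0.0], [0.0, -0.0, -1.0]]
contact_force: [0.4, -0.5, 0.2]
opening: 0.0446
grasp_force: 0.0
```

Call:
step_arm(commands=[0,0,0,0,0,0,0,0,0,0,0,0,0,0,0,0,0,0,0,0,0,0,0,0,0,0,0,0])

```text
time_s: 10.25
tcp_pos: [0.4216, 0.0691, 0.069]
tcp_rot: [[-0.545, 0.838, 0.001], [0.838, 0.545, -0.0], [-0.001, 0.001, -1.0]]
contact_force: [-1.9, -0.5, 8.6]
opening: 0.0251
grasp_force: 60.0
```

Call:
step_arm(commands=[0,0,-0.02,0,0,0,0,0,0,-0.02,0,0,0,0,0,0,0,0,0,0,0,0,0,0,0,0,0,0,0,0,0,0,0,0,0])

```text
time_s: 10.88
tcp_pos: [0.4211, 0.0692, 0.0883]
tcp_rot: [[-0.545, 0.838, -0.001], [0.838, 0.545, -0.0], [0.0, -0.0, -1.0]]
contact_force: [0.1, -0.5, -6.7]
opening: 0.0247
grasp_force: 60.0
```

The charged jar is in hand (−6.7 N). Now I'll check the stand pose by casting rays onto the plate planes in bay coordinates.

```bash
cat >> h.py <<'E'
def bayR(yaw):
    R=rot(yaw,30);return np.column_stack([-R[:,0],R[:,1],-R[:,2]])
def onbay(cam,u,v,B,O,z,st=None):
    o,d=ray(cam,u,v,st);o=B.T@(o-O);d=B.T@d;return (o+d*(z-o[2])/d[2])*1000
E
python3 - <<'E'
from h import *
np.set_printoptions(precision=1,suppress=True)
B=bayR(33.1);O=np.array([.584,-.056,.062])
P=lambda x,y:('top',270+x/4,135+y/4)
S=lambda x,y:('scene',240+(x-400)/4,175+y/4)
for n,p,z in[('up corner 64,120',P(165,32),0),('up corner 64,-120',P(350,292),0),('lower corner',P(75,112),0),
('jaw top -24,yj',P(188,290),.045),('jaw top 36,yj',P(250,240),.045),('jaw top 36,yj-36',P(290,278),.045),
('S up 64,120',S(432,338),0),('S up 64,-120',S(532,18),0),
('S jaw top 36,yj',S(578,82),.045),('S jaw top -24,yj',S(655,118),.045),('S jaw foot 36',S(555,108),0),('S jaw foot -24',S(622,146),0),('S jaw top 36,-36',S(590,35),.045),
('S stop top up',S(535,218),.036),('S stop top dn',S(630,262),.036),('S stop foot out up',S(503,270),0),('S stop foot out dn',S(600,315),0),
('T stop up -y?',P(188,118),.036),('T stop top up +y',P(178,104),.036),('T stop dn',P(122,172),0),]:
    print(n,onbay(*p,B,O,z))
for n,b in[('up',(64,120,0)),('up-',(64,-120,0)),('dn',(-40,120,0)),('dn-',(-40,-120,0))]:
    X=O+B@np.array(b)/1000;print(n,(proj('top',X)-[270,135])*4,(proj('scene',X)-[240,175])*4+[400,0])
E
```

```text
up corner 64,120 [ 64.3 120.8   0. ]
up corner 64,-120 [  64.2 -120.5    0. ]
lower corner [-35.8 119.7   0. ]
jaw top -24,yj [-22.4 -50.5  45. ]
jaw top 36,yj [ 41.7 -49.3  45. ]
jaw top 36,yj-36 [ 50.1 -89.   45. ]
S up 64,120 [ 66.7 129.2   0. ]
S up 64,-120 [  57.1 -118.2    0. ]
S jaw top 36,yj [ 33.9 -38.8  45. ]
S jaw top -24,yj [-17.4 -39.2  45. ]
S jaw foot 36 [ 29.3 -55.5   0. ]
S jaw foot -24 [-18.1 -50.3   0. ]
S jaw top 36,-36 [ 32.7 -79.   45. ]
S stop top up [38.6 59.3 36. ]
S stop top dn [-20.   60.7  36. ]
S stop foot out up [38.  71.8  0. ]
S stop foot out dn [-22.6  74.2   0. ]
T stop up -y? [53.7 51.4 36. ]
T stop top up +y [53.7 64.2 36. ]
T stop dn [-32.3  59.1   0. ]
up [165.3  33.1] [440.7 325.1]
up- [349.4 291.6] [522.7  11.3]
dn [ 71.1 114.9] [616.4 396.7]
dn- [247.2 366.6] [665.3  80.4]
```

Call:
step_arm(commands=[0,0,-0.05,0,0,0,0,0,0,-0.06,0,0,0,0,0,0,-0.06,0,0,0,0,0,0,-0.06,0,0,0,0,0,0,-0.02,0,0,0,0])

```text
time_s: 11.5
tcp_pos: [0.4218, 0.0692, 0.2145]
tcp_rot: [[-0.546, 0.838, 0.002], [0.838, 0.546, 0.0], [-0.001, 0.002, -1.0]]
contact_force: [0.3, 0.2, -5.9]
opening: 0.0249
grasp_force: 60.0
```

Run:
```python
from h import *
B=bayR(33.1);O=np.array([.584,-.056,.062])
print(O+B@[.008,.002,.14]);plan(O+B@[.008,.002,.14],rot(33.1,30),7,jaw=0)
```

```text
[ 0.55123181 -0.00207137  0.18724356]
-0.0372, 0.0199, 0.0079, 0.0002, -0.0713, -0.0001, 0,
-0.0366, 0.0199, 0.0106, 0.0002, -0.0713, -0.0002, 0,
-0.0357, 0.0199, 0.0133, 0.0002, -0.0713, -0.0001, 0,
-0.0346, 0.0199, 0.0159, 0.0002, -0.0713, -0.0002, 0,
-0.0333, 0.0198, 0.0185, 0.0002, -0.0713, -0.0001, 0,
-0.0318, 0.0198, 0.0209, 0.0001, -0.0713, -0.0002, 0,
-0.0301, 0.0199, 0.0231, 0.0002, -0.0712, -0.0001, 0,
```

Call:
step_arm(commands=[-0.0372,0.0199,0.0079,0,-0.0713,0,0,-0.0366,0.0199,0.0106,0,-0.0713,0,0,-0.0357,0.0199,0.0133,0,-0.0713,0,0,-0.0346,0.0199,0.0159,0,-0.0713,0,0,-0.0333,0.0198,0.0185,0,-0.0713,0,0])

```text
time_s: 12.12
tcp_pos: [0.5137, 0.0181, 0.1925]
tcp_rot: [[-0.508, 0.838, 0.199], [0.78, 0.546, -0.307], [-0.366, -0.001, -0.931]]
contact_force: [0.0, -1.7, -6.0]
opening: 0.0248
grasp_force: 60.0
```

Call:
step_arm(commands=[-0.0318,0.0198,0.0209,0,-0.0713,0,0,-0.0301,0.0199,0.0231,0,-0.0713,0,0,0,0,0,0,0,0,0,0,0,0,0,0,0,0,0,0,0,0,0,0,0])

```text
time_s: 12.75
tcp_pos: [0.5503, -0.0021, 0.1861]
tcp_rot: [[-0.473, 0.838, 0.272], [0.727, 0.545, -0.418], [-0.498, 0.0, -0.867]]
contact_force: [-0.6, 1.3, -6.1]
opening: 0.025
grasp_force: 60.0
```

Run:
```python
from h import *
np.set_printoptions(precision=4,suppress=True)
B=bayR(33.1);O=np.array([.584,-.056,.062])
s=r.read_state();print(B.T@(s['tcp_pos']-O),s['tcp_rot'].T@rot(33.1,30),s['qpos'],s['contact_force'])
w=r.snapshot('wrist')[:,:,::-1];t=r.snapshot('top')[:,:,::-1]; q=r.snapshot('scene')[:,:,::-1]
f=lambda im,x,y,W,H,a,b:cv2.resize(np.clip(im[y:y+H,x:x+W]*1.4,0,255).astype('uint8'),(a,b),interpolation=cv2.INTER_CUBIC)
cv2.imwrite('pics/p1.png',np.vstack([np.hstack([f(w,120,0,400,300,400,300),f(t,260,120,120,90,400,300)]),np.hstack([f(q,220,150,120,90,400,300),f(w,240,150,160,120,400,300)])]))
```

```text
[0.007  0.0012 0.1393] [[ 1.      0.0009 -0.002 ]
 [-0.0009  1.      0.0004]
 [ 0.002  -0.0004  1.    ]] [ 0.184   0.3885  1.7931 -0.6538  0.8585  0.0186] [-0.57    1.3149 -6.079 ]
```

View pics/p1.png

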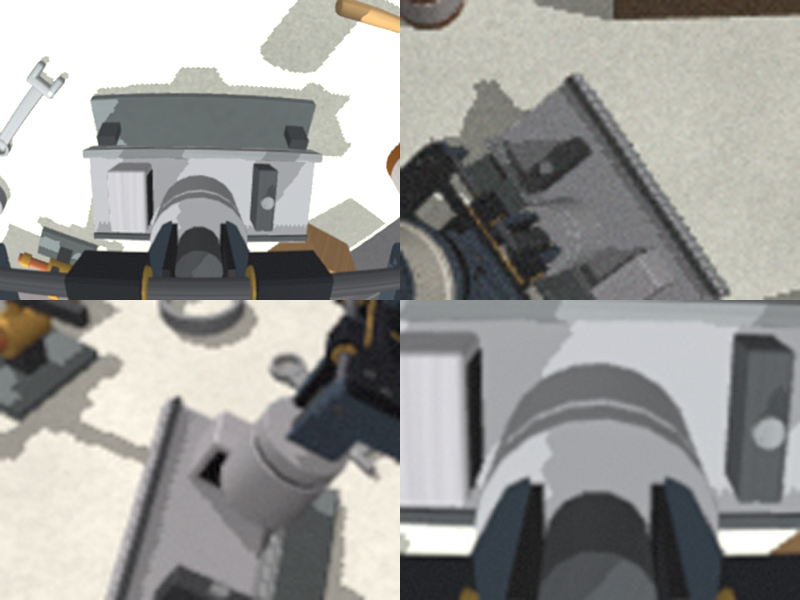

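The wrist view shows the plate square on, with the jaw's clamping face at the left and the stop at the right. I'll measure them in bay coordinates.

Run:
```python
from h import *
np.set_printoptions(precision=1,suppress=True)
B=bayR(33.1);O=np.array([.584,-.056,.062]);s=r.read_state()
W=lambda x,y:('wrist',240+(x-400)/2.5,150+(y-300)/2.5)
V=lambda x,y:('wrist',120+x,y)
for n,p,z in[('jaw foot dn',W(482,350),0),('jaw foot up',W(475,495),0),('jaw top face dn',W(468,338),.045),('jaw top face up',W(466,500),.045),('stop foot -y dn',W(735,335),0),('stop top -y dn',W(737,338),.036),('stop top -y up',W(734,500),.036),('stop foot -y up',W(727,490),0),('stop top +y dn',W(792,338),.036),('ledge top L',V(85,150),.02),('ledge R',V(322,155),.02),('up R',V(310,233),0),('up L',V(95,233),0)]:print(n,onbay(*p,B,O,z,s))
```

```text
jaw foot dn [-13.9 -45.2   0. ]
jaw foot up [ 49.6 -51.    0. ]
jaw top face dn [-26.9 -43.2  45. ]
jaw top face up [ 33.7 -46.9  45. ]
stop foot -y dn [-20.2  58.1   0. ]
stop top -y dn [-25.3  52.3  36. ]
stop top -y up [37.4 54.3 36. ]
stop foot -y up [47.4 57.9  0. ]
stop top +y dn [-25.6  72.8  36. ]
ledge top L [ -39.  -109.6   20. ]
ledge R [-34.2 123.7  20. ]
up R [ 57.  127.3   0. ]
up L [  56.6 -114.7    0. ]
```

Call:
step_arm(commands=[0,0.006,0.04,0,0,0,0,0,0,0.05,0,0,0,0,0,0,0.03,0,0,0,0,0,0,0.01,0,0,0,0,0,0,0,0,0,0,0])

```text
time_s: 13.52
tcp_pos: [0.5709, -0.0277, 0.1299]
tcp_rot: [[-0.473, 0.838, 0.272], [0.726, 0.545, -0.418], [-0.499, -0.0, -0.866]]
contact_force: [-0.8, 0.1, -5.8]
opening: 0.025
grasp_force: 60.0
```

Call:
step_arm(commands=[0,0,0.003,0,0,0,0,0,0,0.003,0,0,0,0,0,0,0,0,0,0,0])

```text
time_s: 13.9
tcp_pos: [0.5718, -0.0288, 0.1273]
tcp_rot: [[-0.473, 0.838, 0.273], [0.726, 0.546, -0.418], [-0.499, 0.0, -0.866]]
contact_force: [0.8, 0.4, -5.4]
opening: 0.0247
grasp_force: 60.0
```

```bash
cat > st.py <<'E'
from h import *
np.set_printoptions(precision=4,suppress=True)
B=bayR(33.1);O=np.array([.584,-.056,.062])
s=r.read_state();print(s['time_s'],'bay pos',B.T@(s['tcp_pos']-O)*1000,'bay force',B.T@s['contact_force'],'moment',B.T@s['moment'])
E
python3 st.py
```

```text
13.9 bay pos [ 7.1337  4.5803 71.2569] bay force [-2.6233  0.8615 -4.6747] moment [-0.0264  0.9638  0.0089]
```

Lowering in 0.5–1 mm steps until it touches.

Call:
step_arm(commands=[0,0,0.002,0,0,0,0,0,0,0.001,0,0,0,0,0,0,0,0,0,0,0])

```text
time_s: 14.28
tcp_pos: [0.5721, -0.0295, 0.1258]
tcp_rot: [[-0.473, 0.838, 0.272], [0.726, 0.546, -0.418], [-0.499, -0.0, -0.867]]
contact_force: [-0.8, 0.3, -6.5]
opening: 0.0252
grasp_force: 60.0
```

Call:
step_arm(commands=[0,0,0.002,0,0,0,0,0,0,0,0,0,0,0])

```text
time_s: 14.52
tcp_pos: [0.5724, -0.03, 0.1249]
tcp_rot: [[-0.473, 0.838, 0.272], [0.726, 0.545, -0.418], [-0.499, -0.0, -0.867]]
contact_force: [-0.3, -0.3, -6.2]
opening: 0.0248
grasp_force: 60.0
```

```bash
python3 st.py
```

```text
14.525 bay pos [ 7.0717  4.4597 68.5276] bay force [-2.9978 -0.4541 -5.3759] moment [-0.0576  0.9674  0.029 ]
```

Call:
step_arm(commands=[0,0,0.002,0,0,0,0,0,0,0,0,0,0,0])

```text
time_s: 14.78
tcp_pos: [0.5727, -0.0301, 0.1243]
tcp_rot: [[-0.473, 0.838, 0.273], [0.726, 0.546, -0.418], [-0.499, 0.001, -0.866]]
contact_force: [-3.1, 4.1, 1.2]
opening: 0.025
grasp_force: 60.0
```

Call:
step_arm(commands=[0,0,0.002,0,0,0,0,0,0,0,0,0,0,0])

```text
time_s: 15.02
tcp_pos: [0.573, -0.03, 0.1241]
tcp_rot: [[-0.472, 0.838, 0.274], [0.726, 0.546, -0.418], [-0.499, 0.001, -0.866]]
contact_force: [-11.8, 16.3, 17.1]
opening: 0.0249
grasp_force: 60.1
```

```bash
python3 st.py
```

```text
15.025 bay pos [ 6.9606  4.967  67.7287] bay force [-8.8948 -0.9905 24.8446] moment [-0.7134  1.8418 -0.0114]
```

Contact. I'll ease the load and then let go.

Call:
step_arm(commands=[0,0,-0.0016,0,0,0,0,0,0,0,0,0,0,0,0,0,0,0,0,0,0.35,0,0,0,0,0,0,0.5,0,0,0,0,0,0,0.7])

```text
time_s: 15.65
tcp_pos: [0.5729, -0.0306, 0.124]
tcp_rot: [[-0.473, 0.838, 0.273], [0.726, 0.545, -0.419], [-0.499, 0.0, -0.866]]
contact_force: [-0.5, -0.2, 0.2]
opening: 0.0489
grasp_force: 0.0
```

Call:
step_arm(commands=[0,0,0,0,0,0,0.8,0,0,-0.02,0,0,0,0.8,0,0,-0.06,0,0,0,0.8,0,0,-0.06,0,0,0,0.8,0,0,-0.04,0,0,0,0.8])

```text
time_s: 16.27
tcp_pos: [0.548, 0.008, 0.2036]
tcp_rot: [[-0.473, 0.838, 0.274], [0.726, 0.546, -0.418], [-0.499, 0.001, -0.866]]
contact_force: [-0.5, -0.3, -0.4]
opening: 0.0726
grasp_force: 0.0
```

```bash
python3 st.py
python3 - <<'E'
from h import *
w=r.snapshot('wrist')[:,:,::-1]
f=lambda im,x,y,W,H,a,b:cv2.resize(np.clip(im[y:y+H,x:x+W]*1.4,0,255).astype('uint8'),(a,b),interpolation=cv2.INTER_CUBIC)
cv2.imwrite('pics/p2.png',f(w,190,90,260,195,800,600))
E
```

```text
16.275 bay pos [  7.3031   4.7965 159.3058] bay force [-0.1937 -0.5367 -0.3216] moment [-0.043  0.238  0.051]
```

View pics/p2.png

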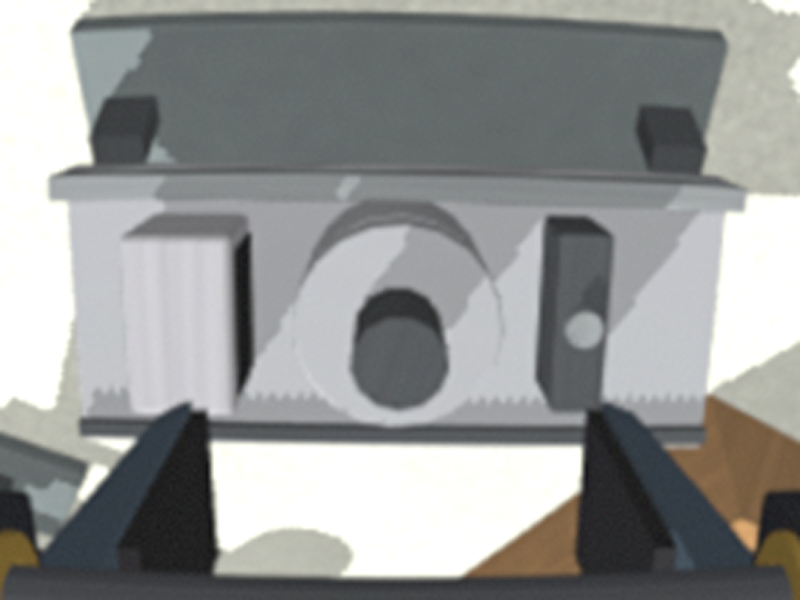

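The jar stands flat on the slope, with its knob top at crop (398,362) and clear of both the jaw (left) and the stop (right). Now I'll measure the jaw's outer face.

Run:
```python
from h import *
np.set_printoptions(precision=1,suppress=True)
B=bayR(33.1);O=np.array([.584,-.056,.062]);s=r.read_state()
W=lambda x,y:('wrist',190+x/3.077,90+y/3.077)
for n,p,z in[('jaw outer dn',W(123,237),.045),('jaw outer up',W(133,408),.045),('jaw in dn',W(236,237),.045),('jaw in up',W(233,412),.045),('knob',W(398,362),.098),('stop dn',W(546,233),.036),('stop up',W(551,408),.036),('stop+y',W(610,235),.036),('plate up L',W(82,418),0),('plate up R',W(704,428),0)]:print(n,onbay(*p,B,O,z,s))
Ra=rot(33.1,30)
A=O+B@np.array([4,-125,130])/1000;print(A);plan(A,Ra,4,jaw=0)
```

```text
jaw outer dn [-21.4 -79.1  45. ]
jaw outer up [ 35.4 -80.3  45. ]
jaw in dn [-20.8 -43.   45. ]
jaw in up [ 36.5 -46.7  45. ]
knob [ 2.3  6.3 98. ]
stop dn [-20.2  53.4  36. ]
stop up [38.7 57.6 36. ]
stop+y [-19.8  74.3  36. ]
plate up L [  56.9 -115.     0. ]
plate up R [ 61.6 125.5   0. ]
[ 0.4 -0.1  0.2]
0.0018, -0.0653, 0.0153, 0.0007, -0, -0.0003, 0,
0.0018, -0.0652, 0.0154, 0.0007, -0, -0.0003, 0,
0.0018, -0.0652, 0.0154, 0.0007, -0, -0.0003, 0,
0.0019, -0.0653, 0.0154, 0.0006, -0, -0.0004, 0,
```

Call:
step_arm(commands=[0.0018,-0.0653,0.0154,0,0,0,0,0.0018,-0.0653,0.0154,0,0,0,0,0.0018,-0.0653,0.0154,0,0,0,0,0.0018,-0.0653,0.0154,0,0,0,0,0,0,0,0,0,0,0], squeeze=20)

```text
time_s: 16.95
tcp_pos: [0.4431, -0.0753, 0.173]
tcp_rot: [[-0.473, 0.839, 0.27], [0.727, 0.544, -0.419], [-0.498, -0.002, -0.867]]
contact_force: [0.6, -0.6, -0.5]
opening: 0.0254
grasp_force: 0.0
```

Call:
step_arm(commands=[0,0,0.05,0,0,0,0,0,0,0.05,0,0,0,0,0,0,0.05,0,0,0,0,0,0,0.05,0,0,0,0,0,0,0,0,0,0,0])

```text
time_s: 17.58
tcp_pos: [0.473, -0.1164, 0.0859]
tcp_rot: [[-0.473, 0.838, 0.271], [0.726, 0.545, -0.419], [-0.499, -0.001, -0.867]]
contact_force: [0.2, -0.3, 0.2]
opening: 0.0004
grasp_force: 0.0
```

```bash
python3 st.py
```

```text
17.575 bay pos [   3.2718 -125.9616   25.6747] bay force [0.4037 0.0511 0.0218] moment [-0.081   0.2732  0.0031]
```

Call:
step_arm(commands=[0,0.02,-0.009,0,0,0,0,0,0.02,0,0,0,0,0,0,0.012,0,0,0,0,0,0,0.01,0,0,0,0,0,0,0,0,0,0,0,0])

```text
time_s: 18.2
tcp_pos: [0.4977, -0.0972, 0.0907]
tcp_rot: [[-0.473, 0.838, 0.273], [0.726, 0.546, -0.418], [-0.499, 0.0, -0.866]]
contact_force: [-0.2, 0.0, -0.4]
opening: 0.0005
grasp_force: 0.0
```

```bash
python3 st.py
```

```text
18.2 bay pos [  3.4273 -94.7992  31.2014] bay force [-0.3518 -0.165  -0.3016] moment [-0.0779  0.2914  0.0389]
```

Call:
step_arm(commands=[0,0.006,0,0,0,0,0,0,0.006,0,0,0,0,0,0,0.006,0,0,0,0,0,0,0.006,0,0,0,0,0,0,0,0,0,0,0,0])

```text
time_s: 18.82
tcp_pos: [0.5079, -0.0906, 0.0907]
tcp_rot: [[-0.473, 0.838, 0.273], [0.726, 0.546, -0.418], [-0.499, 0.0, -0.866]]
contact_force: [1.2, -0.1, 0.8]
opening: 0.0
grasp_force: 0.0
```

```bash
python3 st.py
```

```text
18.825 bay pos [  3.4624 -82.7047  31.1316] bay force [0.9705 0.9432 0.3074] moment [-0.047   0.2576  0.0199]
```

Call:
step_arm(commands=[0,0.006,0,0,0,0,0,0,0.006,0,0,0,0,0,0,0.006,0,0,0,0,0,0,0.006,0,0,0,0,0])

```text
time_s: 19.32
tcp_pos: [0.5173, -0.0844, 0.0906]
tcp_rot: [[-0.473, 0.838, 0.272], [0.726, 0.545, -0.419], [-0.499, -0.001, -0.866]]
contact_force: [-5.5, -7.8, 2.7]
opening: 0.0002
grasp_force: 4.3
```

```bash
python3 st.py
```

```text
19.325 bay pos [  3.4085 -71.3498  31.1119] bay force [ 4.3929 -8.8064  0.5672] moment [-1.5937 -0.443  -0.1115]
```

Call:
step_arm(commands=[0,0.005,0,0,0,0,0,0,0.005,0,0,0,0,0])

```text
time_s: 19.58
tcp_pos: [0.5209, -0.0822, 0.0906]
tcp_rot: [[-0.473, 0.839, 0.27], [0.726, 0.544, -0.42], [-0.499, -0.002, -0.866]]
contact_force: [-5.1, -8.6, 2.7]
opening: 0.0003
grasp_force: 4.4
```

```bash
python3 st.py
```

```text
19.575 bay pos [  3.4764 -67.2134  31.071 ] bay force [ 5.1494 -8.978   0.1719] moment [-1.639  -0.6811 -0.1104]
```

Call:
step_arm(commands=[0,0.005,0,0,0,0,0,0,0.005,0,0,0,0,0])

```text
time_s: 19.82
tcp_pos: [0.5251, -0.0796, 0.0907]
tcp_rot: [[-0.473, 0.839, 0.27], [0.726, 0.544, -0.42], [-0.499, -0.002, -0.866]]
contact_force: [-4.9, -9.7, 1.8]
opening: 0.0003
grasp_force: 4.4
```

```bash
python3 st.py
```

```text
19.825 bay pos [  3.5456 -62.2479  31.0426] bay force [ 5.6525 -9.4345 -1.1498] moment [-1.6974 -0.7378 -0.0571]
```

Call:
step_arm(commands=[0,0.003,0,0,0,0,0,0,0.003,0,0,0,0,0])

```text
time_s: 20.08
tcp_pos: [0.5276, -0.078, 0.0906]
tcp_rot: [[-0.473, 0.839, 0.27], [0.726, 0.544, -0.42], [-0.499, -0.002, -0.866]]
contact_force: [-5.1, -9.9, 1.7]
opening: 0.0008
grasp_force: 4.4
```

```bash
python3 st.py
```

```text
20.075 bay pos [  3.5762 -59.261   31.007 ] bay force [ 5.6119 -9.6287 -1.2503] moment [-1.6543 -0.7995 -0.1212]
```

Call:
step_arm(commands=[0,0.003,0,0,0,0,0,0,0.003,0,0,0,0,0])

```text
time_s: 20.32
tcp_pos: [0.5301, -0.0763, 0.0906]
tcp_rot: [[-0.473, 0.839, 0.27], [0.726, 0.544, -0.42], [-0.499, -0.002, -0.866]]
contact_force: [-4.0, -10.4, 1.6]
opening: 0.0004
grasp_force: 4.3
```

Call:
step_arm(commands=[0,0.003,0,0,0,0,0])

```text
time_s: 20.45
tcp_pos: [0.5313, -0.0755, 0.0906]
tcp_rot: [[-0.473, 0.839, 0.27], [0.726, 0.544, -0.42], [-0.499, -0.002, -0.866]]
contact_force: [-4.1, -9.8, 2.2]
opening: 0.0002
grasp_force: 4.3
```

```bash
python3 st.py
```

```text
20.45 bay pos [  3.5552 -54.7916  30.9862] bay force [ 6.2692 -8.8281 -1.0735] moment [-1.6617 -0.8625 -0.2006]
```

Call:
step_arm(commands=[0,0.003,0,0,0,0,0,0,0,0,0,0,0,0])

```text
time_s: 20.7
tcp_pos: [0.5328, -0.0745, 0.0906]
tcp_rot: [[-0.473, 0.839, 0.271], [0.726, 0.545, -0.42], [-0.499, -0.002, -0.866]]
contact_force: [-3.2, -7.4, 0.8]
opening: 0.0006
grasp_force: 3.5
```

Call:
step_arm(commands=[0,0.003,0,0,0,0,0])

```text
time_s: 20.82
tcp_pos: [0.5338, -0.0739, 0.0906]
tcp_rot: [[-0.473, 0.839, 0.27], [0.726, 0.544, -0.42], [-0.499, -0.002, -0.866]]
contact_force: [-4.1, -9.7, -0.3]
opening: 0.0005
grasp_force: 4.3
```

```bash
python3 st.py
```

```text
20.825 bay pos [  3.5129 -51.838   30.9806] bay force [ 4.9426 -8.7068 -3.2281] moment [-1.5803 -0.7207 -0.0894]
```

Call:
step_arm(commands=[0,0.003,0,0,0,0,0])

```text
time_s: 20.95
tcp_pos: [0.5344, -0.0734, 0.0905]
tcp_rot: [[-0.473, 0.839, 0.269], [0.726, 0.544, -0.421], [-0.499, -0.004, -0.866]]
contact_force: [-9.9, -14.5, 5.6]
opening: 0.0003
grasp_force: 8.3
```

Call:
step_arm(commands=[0,0.003,0,0,0,0,0])

```text
time_s: 21.08
tcp_pos: [0.5345, -0.0733, 0.0905]
tcp_rot: [[-0.473, 0.84, 0.267], [0.726, 0.543, -0.422], [-0.499, -0.006, -0.866]]
contact_force: [-15.9, -19.5, 11.8]
opening: 0.0005
grasp_force: 12.2
```

Call:
step_arm(commands=[0,0.002,0,0,0,0,0])

```text
time_s: 21.2
tcp_pos: [0.5345, -0.0733, 0.0905]
tcp_rot: [[-0.473, 0.84, 0.265], [0.726, 0.542, -0.423], [-0.499, -0.007, -0.866]]
contact_force: [-18.9, -22.2, 12.9]
opening: 0.0009
grasp_force: 14.1
```

```bash
python3 st.py
```

```text
21.2 bay pos [  3.3843 -50.8694  30.9348] bay force [ 13.6486 -27.9688   7.0095] moment [-5.03   -2.2736 -0.361 ]
```

The force rose sharply with no further travel, so the jar is pinched. I'll hold briefly, retreat and look.

Call:
step_arm(commands=[0,0,0,0,0,0,0,0,0,0,0,0,0,0,0,-0.005,0,0,0,0,0,0,-0.04,0,0,0,0,0,0,-0.05,0,0,0,0,0])

```text
time_s: 21.82
tcp_pos: [0.4985, -0.0967, 0.0907]
tcp_rot: [[-0.473, 0.838, 0.273], [0.726, 0.546, -0.418], [-0.499, 0.001, -0.866]]
contact_force: [0.3, 0.4, 0.6]
opening: -0.0001
grasp_force: 0.0
```

Call:
step_arm(commands=[0,0,-0.1,0,0,0,0,0,0,-0.1,0,0,0,0,0,0,-0.1,0,0,0,0,0,0,0,0,0,0,0,0,0,0,0,0,0,0])

```text
time_s: 22.45
tcp_pos: [0.4576, -0.0339, 0.2205]
tcp_rot: [[-0.473, 0.838, 0.273], [0.726, 0.546, -0.418], [-0.499, 0.001, -0.866]]
contact_force: [-0.3, -0.8, -0.1]
opening: 0.0005
grasp_force: 0.0
```

```bash
python3 st.py
python3 - <<'E'
from h import *
np.set_printoptions(precision=4,suppress=True)
s=r.read_state();w=r.snapshot('wrist')[:,:,::-1];t=r.snapshot('top')[:,:,::-1]
f=lambda im,x,y,W,H,a,b:cv2.resize(np.clip(im[y:y+H,x:x+W]*1.4,0,255).astype('uint8'),(a,b),interpolation=cv2.INTER_CUBIC)
cv2.imwrite('pics/p3.png',np.hstack([f(w,290,100,150,225,400,600),f(t,380,170,80,120,400,600)]));cv2.imwrite('pics/w5.png',w)
plan([.503,-.36,.2],rot(0),8)
E
```

```text
22.45 bay pos [  3.4695 -93.8447 181.0257] bay force [ 0.4443 -0.6578 -0.3261] moment [-0.0882  0.2762  0.0252]
-0.0621, -0.0348, 0.0415, 0.0178, 0.0606, 0.0673, 1,
-0.0669, -0.0295, 0.0379, 0.0178, 0.0606, 0.0673, 1,
-0.071, -0.024, 0.0341, 0.0178, 0.0606, 0.0673, 1,
-0.0746, -0.0182, 0.0298, 0.0178, 0.0606, 0.0673, 1,
-0.0774, -0.0123, 0.0253, 0.0178, 0.0606, 0.0673, 1,
-0.0795, -0.0064, 0.0205, 0.0178, 0.0606, 0.0673, 1,
-0.0808, -0.0004, 0.0155, 0.0178, 0.0606, 0.0673, 1,
-0.0815, 0.0056, 0.0103, 0.0178, 0.0606, 0.0673, 1,
```

View pics/p3.png

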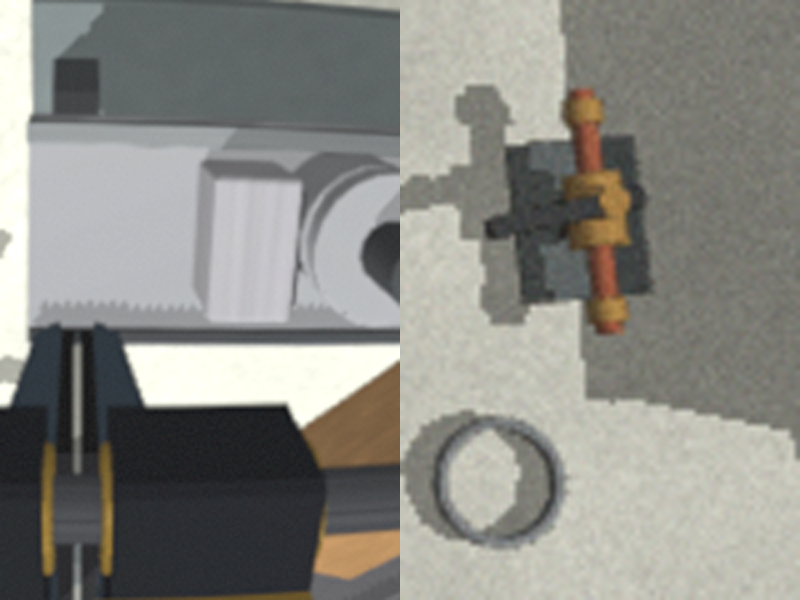

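The jar is held between jaw and stop. The valve handle's tip is at crop (487,226) and the pipe ends are at (583,95) and (609,325).

Run:
```python
from h import *
np.set_printoptions(precision=4,suppress=True)
V=lambda x,y:('top',380+(x-400)/5,170+y/5)
p1=onz(*V(583,95),.06);p2=onz(*V(609,328),.06)
tip=onz(*V(487,227),.1);sh=onz(*V(646,199),.1)
print(p1,p2,np.degrees(np.arctan2(*(p1-p2)[1::-1])));d=tip-sh
print(tip,sh,np.linalg.norm(d),np.degrees(np.arctan2(d[1],d[0])),'axis',tip-d/np.linalg.norm(d)*.075)
c=[onz(*V(x,y),.01) for x,y in((507,147),(633,136),(652,292),(525,303))];print(np.mean(c,0),[np.degrees(np.arctan2(*(c[i]-c[3-i])[1::-1])) for i in(0,1)])
```

```text
[ 0.5712 -0.3553  0.06  ] [ 0.4284 -0.3621  0.06  ] 2.7627398947016073
[ 0.4874 -0.2842  0.1   ] [ 0.5014 -0.3789  0.1   ] 0.09569030788461307 98.38797851661472 axis [ 0.4984 -0.3584  0.1   ]
[ 0.5003 -0.3601  0.01  ] [np.float64(3.2829588068426605), np.float64(3.167035986415236)]
```

Call:
step_arm(commands=[-0.062,-0.035,0.0415,0.0178,0.0606,0.0673,0.7,-0.067,-0.0295,0.038,0.0178,0.0606,0.0673,0.7,-0.071,-0.024,0.034,0.0178,0.0606,0.0673,0.7,-0.0746,-0.018,0.03,0.0178,0.0606,0.0673,0.7,-0.0774,-0.0123,0.0253,0.0178,0.0606,0.0673,0.7])

```text
time_s: 23.18
tcp_pos: [0.4857, -0.2396, 0.207]
tcp_rot: [[-0.2, 0.977, 0.074], [0.961, 0.211, -0.179], [-0.191, 0.036, -0.981]]
contact_force: [0.6, 0.7, 1.0]
opening: 0.0479
grasp_force: 0.0
```

Call:
step_arm(commands=[-0.0795,-0.0064,0.0205,0.0178,0.0606,0.0673,0.7,-0.0808,0,0.0155,0.0178,0.0606,0.0673,0.7,-0.0815,0.0056,0.0103,0.0178,0.0606,0.0673,0.7,0,0,0,0,0,0,0.7,0,0,0,0,0,0,0.7])

```text
time_s: 23.8
tcp_pos: [0.5028, -0.3597, 0.1993]
tcp_rot: [[0.001, 1.0, -0.0], [1.0, -0.001, 0.002], [0.002, -0.0, -1.0]]
contact_force: [0.5, 0.4, 0.2]
opening: 0.0641
grasp_force: 0.0
```

Run:
```python
from h import *
s=r.read_state();w=r.snapshot('wrist')[:,:,::-1]
print(s['tcp_pos'],s['tcp_rot'],s['qpos'],proj('wrist',[.503,-.36,.1],s))
cv2.imwrite('pics/v1.png',cv2.resize(np.clip(w[110:260,220:420]*1.6,0,255).astype('uint8'),(800,600),interpolation=cv2.INTER_CUBIC))
```

```text
[ 0.50278337 -0.35968023  0.19928664] [[ 6.14808007e-04  9.99999723e-01 -4.18728579e-04]
 [ 9.99998684e-01 -6.14178694e-04  1.50138794e-03]
 [ 1.50113035e-03 -4.19651093e-04 -9.99998785e-01]] [-7.18022861e-01  4.98215706e-01  1.38063738e+00  8.97104892e-04
  1.26404279e+00 -7.17679819e-01] [318.27204897 200.82731871]
```

View pics/v1.png

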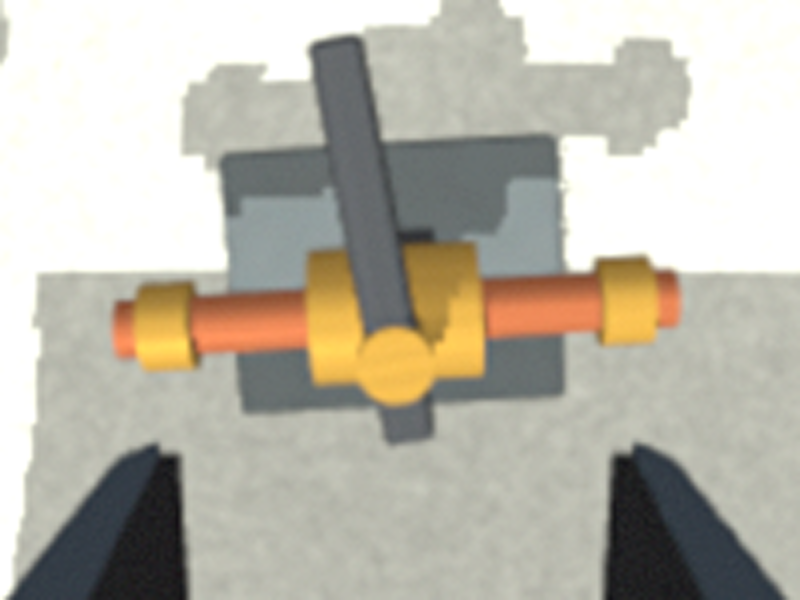

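The wrist view shows the bar from tip (337,42) to short end (410,440), with the brass cap on the axis at (397,367). The pipe tilts 3.2°. That puts the bar at about 100.4° and the valve at about 7.2°. The cap is wider than the bar, so I'll grip the bar 33 mm out and follow an arc of 37.8°.

Run:
```python
from h import *
s=r.read_state();W=lambda x,y,z:onz('wrist',220+x/4,110+y/4,z,s)
a=W(397,367,.104);t=W(337,42,.1);e=W(410,440,.1);p=W(125,330,.052);q=W(670,300,.052)
an=lambda d:np.degrees(np.arctan2(d[1],d[0]))
print(a,t,e,np.linalg.norm(t-e),an(t-e),an(q-p),np.linalg.norm(t-a),np.linalg.norm(e-a))
th=np.radians(an(t-e));c=e+(t-e)/np.linalg.norm(t-e)*.02;print(c)
X=c+.033*np.array([np.cos(th),np.sin(th),0]);X[2]=.12
plan(X,rot(an(t-e)-90),3)
```

```text
[ 0.50412016 -0.35923344  0.104     ] [ 0.4911453  -0.28735729  0.1       ] [ 0.50716212 -0.37811461  0.1       ] 0.0921597949422982 100.00848245229484 3.2808114302956572 0.07314729503206494 0.019538475356079967
[ 0.50368624 -0.35841896  0.1       ]
0.022, -0.0033, 0.0532, 0.0001, -0.0004, -0.0555, 1,
0.0222, -0.0021, 0.0532, 0, -0.0003, -0.0555, 1,
0.0223, -0.0008, 0.0533, 0.0001, -0.0004, -0.0555, 1,
```

Call:
step_arm(commands=[0.022,-0.0033,0.053,0,0,-0.0555,0.7,0.022,-0.002,0.053,0,0,-0.0555,0.7,0.022,-0.001,0.053,0,0,-0.0555,0.7,0,0,0.04,0,0,0,0.6,0,0,0.026,0,0,0,0.5], squeeze=30)

```text
time_s: 24.48
tcp_pos: [0.4984, -0.3256, 0.0876]
tcp_rot: [[-0.175, 0.985, 0.001], [0.985, 0.175, 0.001], [0.0, 0.001, -1.0]]
contact_force: [0.3, -0.3, 0.2]
opening: 0.0478
grasp_force: 0.0
```

Call:
step_arm(commands=[0,0,0,0,0,0,0,0,0,0,0,0,0,0,0,0,0,0,0,0,0,0,0,0,0,0,0,0,0,0,0,0,0,0,0])

```text
time_s: 25.1
tcp_pos: [0.4976, -0.3271, 0.0889]
tcp_rot: [[-0.173, 0.985, -0.0], [0.985, 0.173, -0.0], [-0.0, -0.0, -1.0]]
contact_force: [-10.4, -1.5, 9.8]
opening: 0.0116
grasp_force: 29.8
```

Run:
```python
from h import *
s=r.read_state();print(s['tcp_pos'],np.degrees(np.arctan2(s['tcp_rot'][1,1],s['tcp_rot'][0,1])),s['opening'],s['grasp_force'],s['contact_force'],s['moment'])
```

```text
[ 0.49759652 -0.32707728  0.08888968] 9.9888122665376 0.011572135339887546 29.777036011219025 [-10.43266324  -1.53090267   9.79078032] [-0.49642484  1.98667272 -0.4415645 ]
```

Call:
step_arm(commands=[-0.00015,-0.0044,0,0,0,-0.0638,0,-0.00015,-0.0044,0,0,0,-0.0638,0,-0.00015,-0.0044,0,0,0,-0.0638,0,-0.00015,-0.0044,0,0,0,-0.0638,0,-0.00015,-0.0044,0,0,0,-0.0638,0])

```text
time_s: 25.72
tcp_pos: [0.4871, -0.3306, 0.0889]
tcp_rot: [[-0.489, 0.872, -0.0], [0.872, 0.489, 0.0], [0.0, -0.0, -1.0]]
contact_force: [-10.8, -0.7, 10.6]
opening: 0.012
grasp_force: 29.8
```

Call:
step_arm(commands=[-0.00015,-0.0044,0,0,0,-0.0638,0,-0.00015,-0.0044,0,0,0,-0.0638,0,-0.00015,-0.0044,0,0,0,-0.0638,0,-0.00015,-0.0044,0,0,0,-0.0638,0,-0.00015,-0.0044,0,0,0,-0.0638,0])

```text
time_s: 26.35
tcp_pos: [0.4784, -0.3374, 0.0889]
tcp_rot: [[-0.748, 0.664, -0.0], [0.664, 0.748, 0.0], [0.001, -0.0, -1.0]]
contact_force: [-12.2, 0.7, 10.7]
opening: 0.012
grasp_force: 29.8
```

Call:
step_arm(commands=[0,0,0,0,0,0,0,0,0,0,0,0,0,0])

```text
time_s: 26.6
tcp_pos: [0.4783, -0.3376, 0.0889]
tcp_rot: [[-0.746, 0.665, -0.001], [0.665, 0.746, 0.0], [0.0, -0.0, -1.0]]
contact_force: [-12.9, -3.3, 11.8]
opening: 0.0119
grasp_force: 29.9
```

Run:
```python
from h import *
s=r.read_state();print(s['tcp_pos'],np.degrees(np.arctan2(s['tcp_rot'][1,1],s['tcp_rot'][0,1])),s['opening'],s['grasp_force'],s['contact_force'],s['moment'])
```

```text
[ 0.47833264 -0.33761001  0.08889761] 48.27931311724855 0.011855684156749566 29.92000311613083 [-12.8562629   -3.26712565  11.79677365] [-0.58463776  2.49544575 -0.18137679]
```

Tool yaw is 48.3°, so the bar is about 45° from closed. I'll release, rise and check from above.

Call:
step_arm(commands=[0,0,0,0,0,0,0.3,0,0,0,0,0,0,0.5,0,0,0,0,0,0,0.6,0,0,-0.04,0,0,0,0.7,0,0,-0.1,0,0,0,0.7])

```text
time_s: 27.22
tcp_pos: [0.4788, -0.3365, 0.1573]
tcp_rot: [[-0.747, 0.665, -0.002], [0.665, 0.747, 0.003], [0.003, 0.001, -1.0]]
contact_force: [-0.4, -0.5, 0.9]
opening: 0.0588
grasp_force: 0.0
```

Call:
step_arm(commands=[-0.03,0,-0.08,0,0,0,0.7,-0.03,0,-0.03,0,0,0,0.7,0,0,0,0,0,0,0.7,0,0,0,0,0,0,0.7])

```text
time_s: 27.72
tcp_pos: [0.5013, -0.3566, 0.2121]
tcp_rot: [[-0.747, 0.665, 0.0], [0.665, 0.747, 0.002], [0.001, 0.001, -1.0]]
contact_force: [0.5, -0.5, -0.6]
opening: 0.0642
grasp_force: 0.0
```

Run:
```python
from h import *
s=r.read_state();w=r.snapshot('wrist')[:,:,::-1];t=r.snapshot('top')[:,:,::-1];q=r.snapshot('scene')[:,:,::-1]
print(s['tcp_pos'],s['contact_force'])
f=lambda im,x,y,W,H,a,b:cv2.resize(np.clip(im[y:y+H,x:x+W]*1.4,0,255).astype('uint8'),(a,b),interpolation=cv2.INTER_CUBIC)
cv2.imwrite('pics/z.png',np.vstack([np.hstack([f(w,200,80,240,180,400,300),f(t,190,120,200,150,400,300)]),np.hstack([f(q,220,165,120,90,400,300),f(q,200,110,280,210,400,300)])]))
```

```text
[ 0.50126966 -0.35662185  0.2121333 ] [ 0.4822482  -0.47832883 -0.58192919]
```

View pics/z.png

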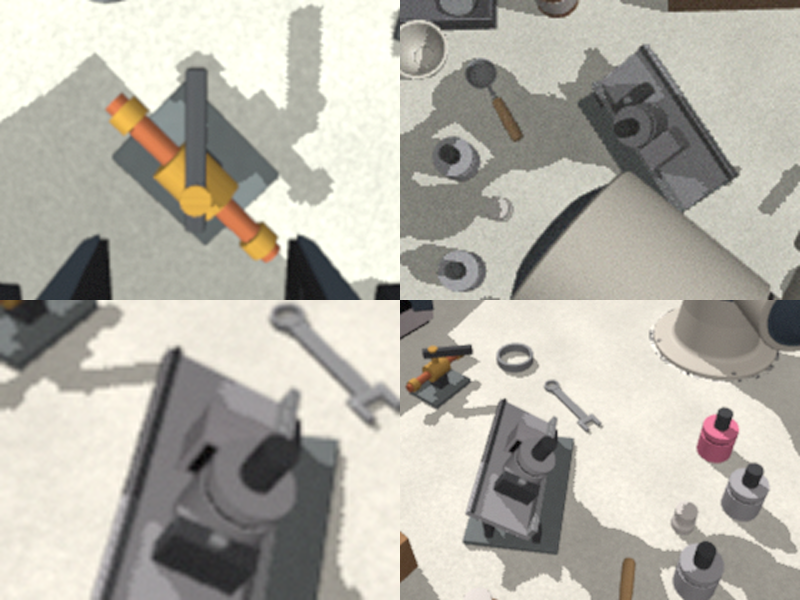

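The handle stands at about 45° to the pipe, the jar is pinched and flat, and the empty jars are upright.

```bash
python3 -c "
from workcell import r
print(r.close_job())"
```

```text
the job is handed in; nothing more can be done
None
```

The job is handed in, with no verdict returned: the charged jar (about 6 N on lifting) is pinched flat between jaw and end stop, the valve is at about 45°, and the empty jars stand upright on the bench.

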